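# Set the lot code on the carton coder and print

## Robot

A 6-joint arm with a two-finger parallel gripper is mounted at the origin on the work surface. World frame = base frame: x ahead of the robot, y to its left, z up, the work surface at z = 0. Lengths are in m, angles in degrees, forces in N, time in s.
With the tool pointing down it reaches from about 0.25 to 0.725 m from the base axis. Payload 9.7 kg.
Tool frame: the origin (TCP) lies midway between the tips of the shut fingers; the grasp point (between the pads) lies 19 mm behind it; z points along the fingers, x is the direction in which the jaws open and shut, and the axes are right-handed (so a half turn about z gives the same grasp; the last joint's range is limited). The gripper opens to 85 mm and grips with 20 to 120 N. Pads are 22 mm wide; open, the fingers measure 114 mm over their backs; the gripper's body (76 mm by 85 mm) begins 54 mm behind the grasp point. The pads swing forward as they close: fully open they stand 13 mm farther back than shut.
Start: joints at [75.459, 4.979, 10.078, 95.1, 0, 90], TCP at [0.138, 0.532, 0.231] pointing down, gripper open.
Joint ranges: [-179.16, 179.16], [-48.56, 103.87], [-65.8, 70.77], [-126.05, 130.52], [-82.76, 87.17], [-180, 180]. Speed limits (degrees/s): [127.2, 127.2, 147.25, 180, 180, 180].

## Interface

Orientations are given as [roll, pitch, yaw] about the fixed x, y, z axes, in that order (R = Rz(yaw) Ry(pitch) Rx(roll)).
In Python, from workcell import sensors, camera, get_calibration, bot, recognise, place_of gives the robot as it stands. The module is installed in compiled form; this text tells all that it offers.
- The arm moves only by the tool send_rows, never from a script. Its argument "plan" is a list of rows, each a list of 3 entries, a list of its own where there are three numbers: the shift along the tool's x, y, z normalised to -1 to 1, where 1 is 0.3 m, then the turn, a rotation vector about the tool's x, y, z normalised to -1 to 1, where 1 is pi rad, then the closure, from -1 (fully open) to 1 (shut). In form: [[[x, y, z], [rx, ry, rz], claw], ...]. A call has 1 to 10 rows; each row is the pose to reach, as a shift and turn from the pose commanded when the call began, along the tool's axes at that moment, turning the shorter way round; what a row does not reach only later rows make up. A row lasts 1/10 s, in which the tool goes at most 50 mm and 8.59 degrees, less where a joint would pass 70% of its speed; a pose out of reach is approached as far as the arm can. A call with a number of a shift or a turn outside -1 to 1 is refused whole. A call with a gripper value outside its range is refused whole. The fingers move at their own pace and stop on an object; "force" is the grip in N (left out, the last holds). Time passes only in rows, so rows that repeat a pose let the fingers close. It gives the time, the measured TCP pose, the force and the opening at its end, in the units of the state.
- sensors.get_obs(): the state, without advancing time (a new reading comes with each control period).
- camera(name): name is "side" or "top" or "wrist"; returns the picture (420x560x3 uint8, blue, green, red); there is no depth.
- get_calibration(name): a dict with "fx", "fy", "cx", "cy" (pixels), "R" (3x3) and "t" (3): a world point X has camera coordinates R X + t. Camera axes: x right, y down, z forward; pixel columns grow to the right and rows downward; lengths in m; the calibration is good to about 2 mm. A picture is of the moment at which its call begins: read the wrist's pose just before it. get_calibration takes no time and is no camera call; for the wrist camera it gives the pose at the moment of the call.
- bot.job_done(): hands the job in, once; it reports no verdict.
Trained networks look in the newest picture that a camera, given by its name, has taken for a name from the list of things; names that differ only in an ending like _2 or _b are one class to them, and where a whole thing is asked for, a point or a joint stands for the part that bears it (a point fixed in the world has none). Each returns a list of dicts, best first, with "p" (0 to 1); they miss things now and then, are a little off and sometimes report something else, mostly with a low value. They report only what shows in the picture. A call takes as long as a camera call. They do not tell look-alikes from the thing itself.
- recognise(label, camera): "point" ([column, row] in pixels, amid what is visible of it).
- place_of(label, camera): "point" ([column, row] in pixels: a listed point, or the origin of a listed thing).
The state is a dict: "time": time; "q": joint angles; "qd": joint speeds; "joint_efforts": joint torques, N m; "ee_pos": TCP position; "tcp_rot": TCP orientation; "wrist_force": force on the tool from outside, world axes, zero at the start; "torque": the same for the moment, N m; "opening": finger opening in m.
Only numpy, scipy, OpenCV 4.12 (cv2) and the standard library are available. Lean on these libraries where they do the work, as an engineer would, in place of code of your own. Each camera call takes 0.05 s, during which the arm holds its last target. There are 200 camera calls.

## Task

Roll the number wheels of the carton coder to the lot code: red wheel to 4, yellow wheel to 2, blue wheel to 3, each number squarely on its pointer line. Only when all three are set, press the green print button fully down and let go. Leave the tape roll, the tape dispenser, the flask and the orange screwdriver where they are.

Things in the scene. Friction and masses are not known exactly. Their poses are not given: they have to be found in the camera images.
- coder: fixed carton coder: grey base 190 (x) x 280 (y) x 30 mm high; on it a row along y of three wheels 78 mm apart, colour order differs each time; behind them a 100 mm high print head; above them a sloping clear visor. Origin at table level under the middle wheel's centre; x points away from the robot side, y along the wheels' axles, z up.
- visor_edge (a point): middle of the clear visor's upper edge (orange strip), 347 mm above the table, 29 mm to the robot side of the wheel centres. From here the flat sheet, 5 mm thick, 270 mm wide, 155 mm long, slopes down and back, 35 deg from vertical, 115 mm behind a parallel line through the wheel centres. It bars an upright gripper: reach in below it, tool tilted about 35 deg, fingers pointing away from the robot.
- mod_red: black cassette that carries the red wheel, fixed on the coder's base, axes as the coder's; origin at its underside, 30 mm above the table, below the wheel's centre. Foot 80 (x) x 52 (y) x 12 mm. Its cheeks beside the drum reach up to 26 mm from the axle and carry white pointer lines along the reading line: from the axle, 45 deg from vertical towards the robot side (-x).
- hub_red (a point): centre of the red wheel, on its axle, 105 mm above the table; axes as the coder's, the wheel turns about y. Red drum 68 mm diameter, 32 mm wide; five radial tabs 72 deg apart, 8 mm thick, as wide as the drum, reach 55 mm from the axle; four black, one white. The faces between the tabs bear 1 to 5 white pips; the face centred on the reading line is the number set.
- tip_red (a point): middle of the outer edge of the red wheel's white tab, 55 mm from the axle; it lies between faces 1 and 5 and leans (joint value minus 9 deg) from vertical towards the coder's +x
- wheel_red (a joint): angle of the red wheel, rad; grows as its top rolls away from the robot side (coder's +x). Number d is on the reading line at (d-1) x 1.2566: 1 at 0, 5 at 5.027. Hard stops at -0.2 and 5.23. Friction of 0.12 N m (2.5 N at a tab) holds it where it is left; no clicks. Roll it by pushing a tab; several strokes may be needed.
- mod_yellow: black cassette that carries the yellow wheel, fixed on the coder's base, axes as the coder's; origin at its underside, 30 mm above the table, below the wheel's centre. Foot 80 (x) x 52 (y) x 12 mm. Its cheeks beside the drum reach up to 26 mm from the axle and carry white pointer lines along the reading line: from the axle, 45 deg from vertical towards the robot side (-x).
- hub_yellow (a point): centre of the yellow wheel, on its axle, 105 mm above the table; axes as the coder's, the wheel turns about y. Yellow drum 68 mm diameter, 32 mm wide; five radial tabs 72 deg apart, 8 mm thick, as wide as the drum, reach 55 mm from the axle; four black, one white. The faces between the tabs bear 1 to 5 black pips; the face centred on the reading line is the number set.
- tip_yellow (a point): middle of the outer edge of the yellow wheel's white tab, 55 mm from the axle; it lies between faces 1 and 5 and leans (joint value minus 9 deg) from vertical towards the coder's +x
- wheel_yellow (a joint): angle of the yellow wheel, rad; grows as its top rolls away from the robot side (coder's +x). Number d is on the reading line at (d-1) x 1.2566: 1 at 0, 5 at 5.027. Hard stops at -0.2 and 5.23. Friction of 0.12 N m (2.5 N at a tab) holds it where it is left; no clicks. Roll it by pushing a tab; several strokes may be needed.
- mod_blue: black cassette that carries the blue wheel, fixed on the coder's base, axes as the coder's; origin at its underside, 30 mm above the table, below the wheel's centre. Foot 80 (x) x 52 (y) x 12 mm. Its cheeks beside the drum reach up to 26 mm from the axle and carry white pointer lines along the reading line: from the axle, 45 deg from vertical towards the robot side (-x).
- hub_blue (a point): centre of the blue wheel, on its axle, 105 mm above the table; axes as the coder's, the wheel turns about y. Blue drum 68 mm diameter, 32 mm wide; five radial tabs 72 deg apart, 8 mm thick, as wide as the drum, reach 55 mm from the axle; four black, one white. The faces between the tabs bear 1 to 5 white pips; the face centred on the reading line is the number set.
- tip_blue (a point): middle of the outer edge of the blue wheel's white tab, 55 mm from the axle; it lies between faces 1 and 5 and leans (joint value minus 9 deg) from vertical towards the coder's +x
- wheel_blue (a joint): angle of the blue wheel, rad; grows as its top rolls away from the robot side (coder's +x). Number d is on the reading line at (d-1) x 1.2566: 1 at 0, 5 at 5.027. Hard stops at -0.2 and 5.23. Friction of 0.12 N m (2.5 N at a tab) holds it where it is left; no clicks. Roll it by pushing a tab; several strokes may be needed.
- pbox: fixed yellow box 90 x 90 x 50 mm high with the green print button on top in its middle; origin at the centre of its underside. It stands left or right of the coder.
- print_top (a point): centre of the top face of the green print button (40 mm diameter), which is pressed straight down
- print (a joint): travel of the print button, m: 0 up, 0.008 fully down; spring, about 5 N when fully down, comes up by itself
- tape_roll: lime green tape roll standing on its flat side, 90 mm outer diameter, 48 mm high; a bystander; origin at the centre of its underside
- dispenser: blue desk tape dispenser, 90 x 70 mm, 80 mm high; a bystander; origin at the centre of its underside
- flask: green drinking flask, 70 mm diameter, 220 mm high, upright; a bystander; origin at the centre of its underside
- cutter: orange-handled screwdriver lying flat, 160 mm long; a bystander; origin at the centre of its underside
Things that resemble listed ones, but are neither listed nor needed, are in the scene too. There is more than one size of the pbox; the job needs the larger.

How it is judged (in metres and radians):
On the way, in this order (a step that is already met when the one before it is completed fails the run):
1. all three wheels stand at the code (value of joint wheel_red between 3.6198 and 3.9198 rad and value of joint wheel_yellow between 1.1066 and 1.4066 rad and value of joint wheel_blue between 2.3632 and 2.6632 rad), for 0.2 s.
2. the print button is pressed fully down with the code still set (all of step 1 and value of joint print above 0.0065 m), for 0.05 s.
At the end, for the whole second after the job is handed in: red wheel at 4 (joint 3.770), yellow at 2 (1.257), blue at 3 (2.513), each within 0.15 rad and at rest; the print button has been pressed down (over 6.5 of its 8 mm) after that and is up again (under 2 mm) (all of step 1 and value of joint print below 0.002 m and velocity of joint wheel_red between -0.05 and 0.05 rad/s and velocity of joint wheel_yellow between -0.05 and 0.05 rad/s and velocity of joint wheel_blue between -0.05 and 0.05 rad/s); the robot touches nothing.
It fails at once if the print button is pressed while a wheel is off the code (value of joint print above 0.004 m and not (value of joint wheel_red between 3.6198 and 3.9198 rad and value of joint wheel_yellow between 1.1066 and 1.4066 rad and value of joint wheel_blue between 2.3632 and 2.6632 rad)).
It fails at once if a bystander is moved more than 30 mm or tipped over (distance of any of tape_roll, dispenser, flask, cutter from where it was at the start of the episode above 0.03 m or angle between any of tape_roll, dispenser, flask's own z axis and vertical above 0.5 rad).
It also fails if it takes over 67 s, if anything falls off the work surface, if the arm or the gripper's body presses on something with over 40 N, if the wrist force passes 120 N, or if a joint passes its speed limit or range.

## Working session

There is one attempt and no reset: what is moved stays moved. The work goes in short steps, Python scripts to look and compute and a tool call to move; the robot and the scene stay as the last step left them, time stands still between calls to the robot, and variables do not carry over. Pictures are saved under pics/ and viewed, on a budget of 10 in all, crops included, one or two more only if the job needs it, and the job is handed in when it is done.

Besides the shell and the picture viewer there is one more tool, called after "Call:" in YAML: its name, and indented under it one key for each argument. send_rows: Moves the arm, as the interface text tells. Scaled input: -1 to 1 covers 0.3 m each way for a shift and pi rad each way for a turn. Its arguments: {"type":"object","properties":{"plan":{"type":"array"},"force":{"type":"number"}},"required":["plan"]}

```bash
mkdir -p pics
cat > h.py <<'E'
import numpy as np, cv2
from workcell import sensors, camera, get_calibration, bot, recognise, place_of
def K(n):
    c=get_calibration(n); return c,np.array(c["R"]),np.array(c["t"])
def ray(n,p):
    c,R,t=K(n); d=R.T@np.array([(p[0]-c["cx"])/c["fx"],(p[1]-c["cy"])/c["fy"],1]); return -R.T@t,d
def atz(n,p,z):
    o,d=ray(n,p); return o+d*(z-o[2])/d[2]
def proj(n,X):
    c,R,t=K(n); v=R@np.array(X)+t; return np.array([c["fx"]*v[0]/v[2]+c["cx"],c["fy"]*v[1]/v[2]+c["cy"]])
E
python3 - <<'E'
from h import *
a=camera("side");b=camera("top")
cv2.imwrite("pics/side.png",a);cv2.imwrite("pics/top.png",b)
print(sensors.get_obs())
for n in("side","top"):
    c,R,t=K(n);print(n,c["fx"],-R.T@t,R[2])
    for l,z in(("coder",0),("visor_edge",.347),("hub_red",.105),("hub_yellow",.105),("hub_blue",.105),("tip_red",None),("tip_yellow",None),("tip_blue",None),("pbox",0),("print_top",.06),("flask",0),("tape_roll",0),("dispenser",0),("cutter",0)):
        print(l,[(round(r["p"],2),np.round(r["point"]).tolist(),None if z is None else atz(n,r["point"],z).round(3).tolist()) for r in place_of(l,n)[:3]])
E
```

```text
{'time': 0.1, 'q': array([7.54583363e+01, 5.00920107e+00, 1.00400093e+01, 9.50987013e+01,
       1.48022343e-03, 9.00010014e+01]), 'qd': array([-0.07915086,  0.00069655, -0.00861593,  0.01702064,  0.06203627,
        0.01058983]), 'joint_efforts': array([ 4.69370589e-04, -5.21561909e+01,  4.65650833e+01,  1.59482349e-02,
       -4.91190747e-06, -1.08535875e-05]), 'ee_pos': array([0.13804093, 0.5321973 , 0.23065103]), 'tcp_rot': array([-1.79998521e+02,  6.78931255e-02,  7.54573349e+01]), 'wrist_force': array([ 0.20944701,  0.02742534, -0.5284669 ]), 'torque': array([ 0.04619933,  0.02896316, -0.02906885]), 'opening': 0.08536730336079984}
side 380.934349064263 [0.29942967 0.74656663 0.70652244] [ 0.22650584 -0.81164463 -0.53844971]
coder [(0.91, [233.0, 290.0], [0.626, 0.056, 0.0]), (0.37, [345.0, 254.0], [0.355, -0.168, 0.0])]
visor_edge [(0.77, [226.0, 175.0], [0.605, 0.065, 0.347]), (0.37, [212.0, 277.0], [0.505, 0.375, 0.347])]
hub_red [(0.62, [208.0, 277.0], [0.652, 0.128, 0.105])]
hub_yellow [(0.56, [230.0, 259.0], [0.623, 0.054, 0.105]), (0.23, [215.0, 258.0], [0.665, 0.057, 0.1
[... 1233 characters left out ...]
 [254.0, 147.0], None), (0.3, [404.0, 212.0], None)]
tip_yellow [(0.87, [282.0, 148.0], None), (0.71, [282.0, 175.0], None), (0.42, [171.0, 238.0], None)]
tip_blue [(0.21, [270.0, 156.0], None)]
pbox [(0.93, [178.0, 287.0], [0.289, 0.339, 0.0]), (0.55, [181.0, 240.0], [0.426, 0.337, 0.0])]
print_top [(0.47, [174.0, 239.0], [0.425, 0.342, 0.06]), (0.17, [279.0, 176.0], [0.61, 0.05, 0.06])]
flask [(0.86, [174.0, 170.0], [0.636, 0.367, 0.0])]
tape_roll [(0.83, [353.0, 271.0], [0.344, -0.167, 0.0]), (0.28, [170.0, 169.0], [0.64, 0.379, 0.0])]
dispenser [(0.59, [407.0, 214.0], [0.512, -0.327, 0.0])]
cutter [(0.55, [263.0, 265.0], [0.357, 0.093, 0.0]), (0.31, [404.0, 214.0], [0.513, -0.317, 0.0])]
```

```bash
python3 -c "
import cv2
a=cv2.imread('pics/side.png');b=cv2.imread('pics/top.png')
cv2.imwrite('pics/side2.png',cv2.resize(a[140:420,120:400],(600,600),interpolation=3)); cv2.imwrite('pics/top2.png',cv2.resize(b[110:320,150:430],(800,600),interpolation=3))"
```

```text
(no output)
```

View pics/side2.png

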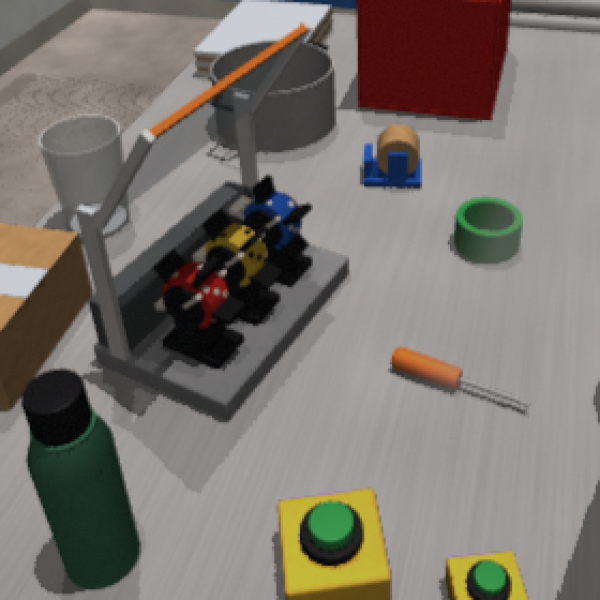

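View pics/top2.png

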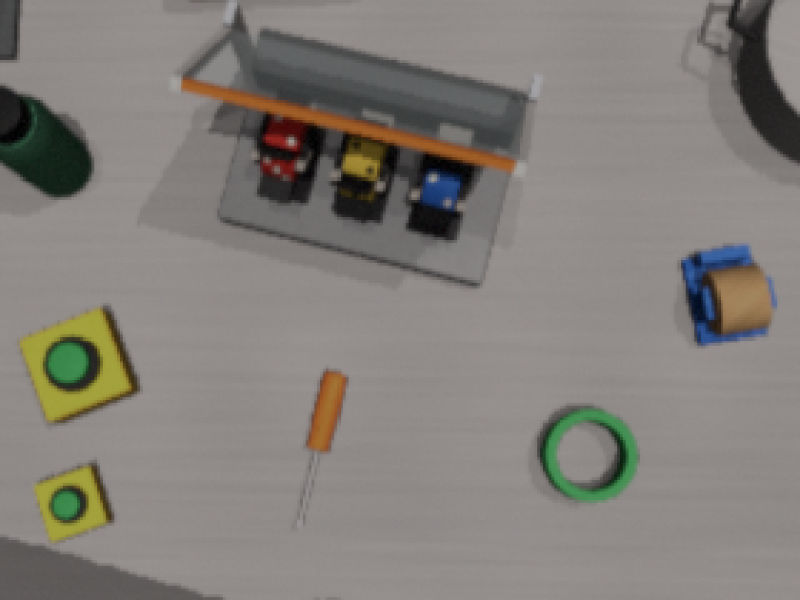

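The side view shows the wheels in the order red, yellow, blue from +y to −y. There are two yellow boxes: the larger at side pixel ~(275,390) / top (174,238), and a smaller look-alike at side (349,408) / top (174,287). I choose the larger, at about (0.43, 0.34). The flask stands behind it and the screwdriver lies in front of the coder.

Next: fit the coder pose and plan a wrist view.

```bash
cat >> h.py <<'E'
from scipy.spatial.transform import Rotation as Rot
from scipy.optimize import least_squares
def pose():
    o=sensors.get_obs(); return np.array(o["ee_pos"]),Rot.from_euler("xyz",o["tcp_rot"],degrees=True).as_matrix()
def rel(P,R,p0=None,R0=None):
    if p0 is None: p0,R0=pose()
    return (R0.T@(np.array(P)-p0)/.3).round(4).tolist(),(Rot.from_matrix(R0.T@R).as_rotvec()/np.pi).round(4).tolist()
def toolR(yaw,tilt):  # x tool along coder y, z tilted away
    a=np.radians(yaw);t=np.radians(tilt)
    xc=np.array([np.cos(a),np.sin(a),0]);yc=np.array([-np.sin(a),np.cos(a),0])
    z=np.sin(t)*xc-np.cos(t)*np.array([0,0,1.]);return np.c_[yc,np.cross(z,yc),z]
E
python3 - <<'E'
from h import *
D={"side":{"hub_red":(208,277),"hub_yellow":(230,259),"hub_blue":(250,244),"visor_edge":(226,175),"coder":(233,290)},
"top":{"hub_red":(252,160),"hub_yellow":(276,167),"hub_blue":(307,178),"visor_edge":(269,155),"coder":(278,172)}}
L={"hub_red":(0,.078,.105),"hub_yellow":(0,0,.105),"hub_blue":(0,-.078,.105),"visor_edge":(-.029,0,.347),"coder":(0,0,0)}
W=lambda v,l:[v[0]+np.cos(v[2])*l[0]-np.sin(v[2])*l[1],v[1]+np.sin(v[2])*l[0]+np.cos(v[2])*l[1],l[2]]
f=lambda v:np.concatenate([proj(n,W(v,L[k]))-p for n in D for k,p in D[n].items()])
r=least_squares(f,[.62,.05,-.3],loss="soft_l1");print(r.x,np.degrees(r.x[2]),f(r.x).round(1))
c,R,t=K("wrist");p,T=pose();C=-R.T@t
print("cam in tool",T.T@(C-p),"\n",(R@T).round(3),c["fx"])
a=r.x[2];
Rt=toolR(np.degrees(a),40)
# place camera 0.27 m from wheels along reading direction
print(Rt)
E
```

```text
[ 0.62448544  0.05370171 -0.36475425] -20.898879161981306 [ 0.2 -0.7  0.1  0.2 -0.2 -0.2  3.6  0.3  0.8  0.  -1.2 -3.2  1.  -0.1
 -3.6 -0.9  0.1 -1.7 -0.   3.1]
cam in tool [-0.00047701 -0.08305927 -0.14077969] 
 [[ 1.     0.     0.001]
 [-0.     0.946 -0.323]
 [-0.001  0.323  0.946]] 333.6175018325937
[[ 0.35671972  0.71564749  0.60049955]
 [ 0.93421145 -0.27326316 -0.22929502]
 [ 0.          0.64278761 -0.76604444]]
```

Run:
```python
from h import *
yaw=-20;Rt=toolR(yaw,30);a=np.radians(yaw)
xc=np.array([np.cos(a),np.sin(a),0]);P=np.array([.624,.054,0])-.105*xc+[0,0,.245]
p,T=pose();print(P,rel((P+p)/2,T),rel(P,Rt,(P+p)/2,T))
```

```text
[0.52533227 0.08991212 0.245     ] ([-0.5518, 0.8099, -0.0229], [0.0, 0.0, 0.0]) ([-0.5518, 0.8099, -0.0229], [-0.1665, -0.0079, 0.0296])
```

Call:
send_rows:
  plan:
    - [[-0.276,0.405,-0.011],[0,0,0],1]
    - [[-0.552,0.81,-0.023],[0,0,0],1]
    - [[-0.552,0.81,-0.023],[0,0,0],1]
    - [[-0.552,0.81,-0.023],[0,0,0],1]
    - [[-0.552,0.81,-0.023],[0,0,0],1]
    - [[-0.552,0.81,-0.023],[0,0,0],1]
    - [[-0.552,0.81,-0.023],[0,0,0],1]

```text
time: 2.2
ee_pos: [0.3343, 0.3078, 0.2386]
tcp_rot: [179.9, -0.0, 75.1]
wrist_force: [0.0, 0.7, 0.1]
opening: -0.0001
```

Call:
send_rows:
  plan:
    - [[-0.552,0.81,-0.023],[-0.167,-0.008,0.03],1]
    - [[-0.552,0.81,-0.023],[-0.167,-0.008,0.03],1]
    - [[-0.552,0.81,-0.023],[-0.167,-0.008,0.03],1]
    - [[-0.552,0.81,-0.023],[-0.167,-0.008,0.03],1]
    - [[-0.552,0.81,-0.023],[-0.167,-0.008,0.03],1]
    - [[-0.552,0.81,-0.023],[-0.167,-0.008,0.03],1]
    - [[-0.552,0.81,-0.023],[-0.167,-0.008,0.03],1]
    - [[-0.552,0.81,-0.023],[-0.167,-0.008,0.03],1]

```text
time: 3.0
ee_pos: [0.5253, 0.0891, 0.2449]
tcp_rot: [149.9, -0.0, 69.8]
wrist_force: [-0.2, 0.4, -0.1]
opening: -0.0
```

Run:
```python
from h import *
im=camera("wrist");cv2.imwrite("pics/w1.png",im);c,R,t=K("wrist");print(R.tolist(),t.tolist(),c["fx"],c["fy"],c["cx"],c["cy"]);print(pose())
for l,z in(("hub_red",.105),("hub_yellow",.105),("hub_blue",.105),("tip_red",None),("tip_yellow",None),("tip_blue",None),("mod_red",.03),("mod_yellow",.03),("mod_blue",.03),("coder",0)):
    print(l,[(round(r["p"],2),np.round(r["point"]).tolist(),None if z is None else atz("wrist",r["point"],z).round(3).tolist()) for r in place_of(l,"wrist")[:3]])
```

```text
[[0.3439457753347889, 0.938989372485111, -0.0005118489705165966], [0.6171206834557821, -0.22563642809822246, 0.7538237621394966], [0.7077170096022986, -0.2595903709213679, -0.6570764595117429]] [-0.2644120752330444, -0.45443279165361977, -0.026858144081718483] 333.6175018325937 333.6175018325937 282.92414065130737 206.37346936188845
(array([0.52504127, 0.08999671, 0.244908  ]), array([[ 3.43509854e-01,  8.12894037e-01,  4.70323575e-01],
       [ 9.39149030e-01, -2.97479547e-01, -1.71770247e-01],
       [ 2.80634597e-04,  5.00708702e-01, -8.65615802e-01]]))
hub_red [(0.65, [359.0, 200.0], [0.643, 0.126, 0.105])]
hub_yellow [(0.92, [284.0, 204.0], [0.624, 0.055, 0.105])]
hub_blue [(0.7, [207.0, 210.0], [0.605, -0.021, 0.105])]
tip_red []
tip_yellow [(0.62, [287.0, 225.0], None)]
tip_blue [(0.7, [207.0, 206.0], None), (0.64, [360.0, 199.0], None), (0.63, [218.0, 246.0], None)]
mod_red [(0.57, [353.0, 152.0], [0.647, 0.13, 0.03])]
mod_yellow [(0.84, [285.0, 154.0], [0.624, 0.056, 0.03]), (0.35, [219.0, 246.0], [0.763, -0.103, 0.03])]
mod_blue [(0.95, [217.0, 159.0], [0.604, -0.021, 0.03])]
coder [(0.6, [286.0, 140.0], [0.628, 0.056, 0.0])]
```

View pics/w1.png

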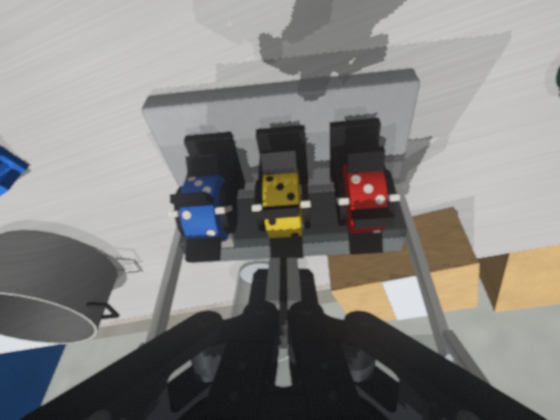

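Wrist view: blue (203,210), yellow (282,205) and red (366,200), with the pointer ticks beside each. The base's front edge runs (147,100)–(416,72). I need a close crop for the pips and tabs.

Run:
```python
from h import *
for p in((147,100),(416,72)): print(atz("wrist",p,.03))
im=cv2.imread("pics/w1.png")
cr=cv2.resize(im[110:265,155:415],None,fx=3.07,fy=3.07,interpolation=cv2.INTER_CUBIC)
cr=cv2.convertScaleAbs(cr,alpha=1.5,beta=25)
for i in range(160,415,20): cv2.putText(cr,str(i),(int((i-155)*3.07),10),0,.35,(0,0,255)); cv2.line(cr,(int((i-155)*3.07),12),(int((i-155)*3.07),18),(0,0,255),1)
for i in range(120,265,20): cv2.putText(cr,str(i),(0,int((i-110)*3.07)),0,.35,(0,0,255))
cv2.imwrite("pics/w1c.png",cr);print(cr.shape)
```

```text
[ 0.5127929  -0.04867419  0.03      ]
[0.57365921 0.20204979 0.03      ]
(476, 798, 3)
```

View pics/w1c.png

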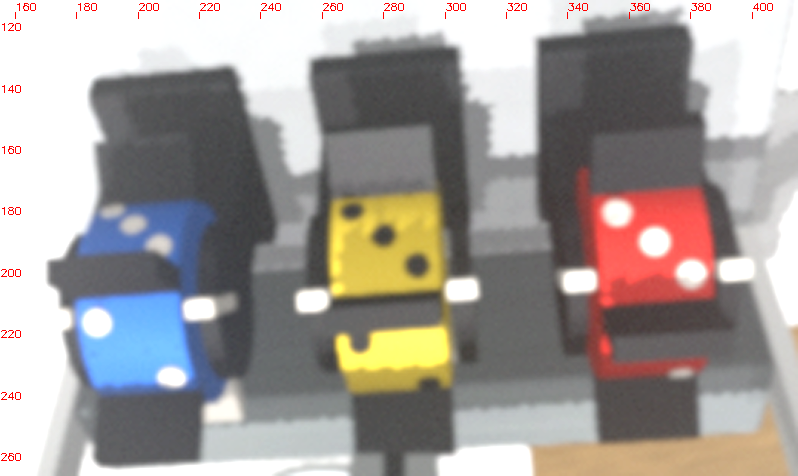

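```bash
cat >> h.py <<'E'
def W(v,l):
    a=v[2]; return np.array([v[0]+np.cos(a)*l[0]-np.sin(a)*l[1],v[1]+np.sin(a)*l[0]+np.cos(a)*l[1],l[2]])
YO={"red":.078,"yellow":0,"blue":-.078}
def tab(v,w,ang,r,side=0,y=0): # ang deg lean from vertical to +x ; side: tangential offset
    t=np.radians(ang); return W(v,[r*np.sin(t)+side*np.cos(t),YO[w]+y,.105+r*np.cos(t)-side*np.sin(t)])
E
python3 - <<'E'
from h import *
q=.022*.7071
D={"wrist":[((277,206.5),(-q,0,.105+q)),((366.5,200),(-q,.078,.105+q)),((195,212.5),(-q,-.078,.105+q))],
"side":[((208,277),(0,.078,.105)),((230,259),(0,0,.105)),((250,244),(0,-.078,.105))],
"top":[((252,160),(0,.078,.105)),((276,167),(0,0,.105)),((307,178),(0,-.078,.105)),((269,155),(-.029,0,.347))]}
for u in(["wrist"],["wrist","side","top"]):
  f=lambda v:np.concatenate([proj(n,W(v,l))-p for n in u for p,l in D[n]])
  r=least_squares(f,[.62,.05,-.3],loss="soft_l1");print(r.x,np.degrees(r.x[2]),f(r.x).round(1))
for s in(("top",(226.3,186.3)),("top",(318,209.8))):print(atz(*s,.03))
v=least_squares(lambda v:np.concatenate([proj("wrist",W(v,l))-p for p,l in D["wrist"]]),[.62,.05,-.3]).x
for w in YO:
  print(w)
  for a in range(-150,80,10):
    print(a,[proj("wrist",tab(v,w,a,.055,s)).round(0).tolist() for s in(-.004,.004)],proj("wrist",tab(v,w,a,.034)).round(0)) if w!="red" else 0
E
```

```text
[ 0.62408833  0.04963902 -0.23770502] -13.619494530504786 [ 0.3 -0.3 -4.4 -0.   1.  -0.3]
[ 0.62302562  0.05062036 -0.26671583] -15.281691302520569 [ 1.4 -1.2 -3.2  0.6  1.1 -2.7  3.7 -0.3  1.1 -0.5 -1.7 -1.7 -1.  -0.1
  2.1  0.4 -1.6 -3.   2.7 -0.7]
[0.58286341 0.20316424 0.03      ]
[ 0.51708499 -0.0642107   0.03      ]
red
yellow
-150 [[278.0, 153.0], [277.0, 151.0]] [279. 172.]
-140 [[277.0, 150.0], [276.0, 149.0]] [278. 170.]
-130 [[276.0, 149.0], [275.0, 149.0]] [277. 170.]
-120 [[275.0, 149.0], [274.0, 150.0]] [277. 171.]
-110 [[274.0, 150.0], [274.0, 153.0]] [277. 173.]
-100 [[274.0, 154.0], [273.0, 159.0]] [276. 176.]
-90 [[273.0, 160.0], [273.0, 166.0]] [276. 180.]
-80 [[273.0, 167.0], [273.0, 175.0]] [276. 185.]
-70 [[273.0, 177.0], [273.0, 185.0]] [276. 191.]
-60 [[273.0, 187.0], [274.0, 196.0]] [277. 197.]
-50 [[274.0, 198.0], [275.0, 208.0]] [277. 204.]
-40 [[275.0, 210.0], [276.0, 219.0]] [277. 210.]
-30 [[276.0, 221.0], [277.0, 230.0]] [278. 216.]
-20 [[277.0, 231.0], [278.0, 239.0]] [279. 222.]
-10 [[278.0, 241.0], [279.0, 247.0]] [279. 228.]
0 [[280.0, 248.0], [281.
[... 787 characters left out ...]
.0, 192.0]] [192. 197.]
-60 [[183.0, 194.0], [183.0, 203.0]] [192. 203.]
-50 [[183.0, 205.0], [184.0, 214.0]] [192. 210.]
-40 [[184.0, 216.0], [185.0, 225.0]] [193. 216.]
-30 [[186.0, 227.0], [187.0, 236.0]] [194. 222.]
-20 [[188.0, 237.0], [190.0, 245.0]] [195. 228.]
-10 [[190.0, 246.0], [193.0, 252.0]] [197. 233.]
0 [[193.0, 254.0], [196.0, 258.0]] [199. 237.]
10 [[197.0, 259.0], [199.0, 262.0]] [200. 240.]
20 [[200.0, 263.0], [203.0, 264.0]] [202. 242.]
30 [[203.0, 265.0], [206.0, 265.0]] [204. 243.]
40 [[206.0, 265.0], [209.0, 263.0]] [206. 243.]
50 [[209.0, 263.0], [212.0, 261.0]] [208. 242.]
60 [[212.0, 260.0], [214.0, 256.0]] [210. 240.]
70 [[214.0, 256.0], [216.0, 251.0]] [211. 238.]
```

Crop readings (front is up in the image):

| Wheel | Faces either side of the tab | Tab angle | Joint | Needed turn |
|---|---|---|---|---|
| Blue | 3 and 2 | −58° | ~95° | +49° |
| Yellow | 3 and 2 | −40° | ~113° | −41° |
| Red | 3 and 2 | −26° | ~127° | +89°, two strokes |

Coder yaw is about −13.7° (base edges in the top and wrist views agree). Next step is to plan the blue stroke.

```bash
cat >> h.py <<'E'
V=[.624,.051,np.radians(-13.7)]
Z=np.array([.574,-.819]);Y=np.array([.819,.574])
def up(f):  # far corner of the tip against front face of tab at f
    t=np.radians(f);d=np.array([np.sin(t),np.cos(t)]);n=np.array([-np.cos(t),np.sin(t)])*.004
    return d*.055+n+.010*Z if f<-35 else d*(.045+.003*(f+35)/45)+n
def dn(f):  # near corner of the tip on rear face
    t=np.radians(f);d=np.array([np.sin(t),np.cos(t)]);n=-np.array([-np.cos(t),np.sin(t)])*.004
    return d*(.046+.002*min(1,max(0,(-f-35)/45)))+n
def tcp(w,c,s=-1,y=0): # c corner rel. to axle -> TCP world; s=-1 for far corner, +1 near corner
    q=np.array(c)+s*.011*Y; return W(V,[q[0],YO[w]+y,.105+q[1]])
def rows(w,cs,s=-1):
    p,T=pose();Rt=toolR(np.degrees(V[2]),35)
    for c in cs: print(np.round(c,4),tcp(w,c,s).round(3),*rel(tcp(w,c,s),Rt,p,T))
E
python3 - <<'E'
from h import *
s=up(-58)-.008*Y
rows("blue",[s-.09*Z-.02*Y,s]); 
rows("blue",[up(f) for f in(-58,-50,-42,-34,-26,-18,-12,-9)]+[up(-9)-.01*Y,up(-9)-.01*Y-.1*Z])
E
```

```text
[-0.1176  0.0752] [0.483 0.005 0.174] [-0.3148, -0.151, 0.1868] [-0.0273, 0.0189, -0.0297]
[-0.0496  0.013 ] [ 0.549 -0.011  0.112] [-0.2898, -0.0599, 0.4793] [-0.0273, 0.0189, -0.0297]
[-0.043   0.0176] [ 0.555 -0.012  0.116] [-0.2874, -0.0334, 0.4769] [-0.0273, 0.0189, -0.0297]
[-0.039   0.0241] [ 0.559 -0.013  0.123] [-0.2859, -0.0109, 0.4648] [-0.0273, 0.0189, -0.0297]
[-0.034  0.03 ] [ 0.564 -0.015  0.129] [-0.2841, 0.0131, 0.456] [-0.0273, 0.0189, -0.0297]
[-0.0285  0.0351] [ 0.569 -0.016  0.134] [-0.2821, 0.0375, 0.4504] [-0.0273, 0.0189, -0.0297]
[-0.0236  0.0392] [ 0.574 -0.017  0.138] [-0.2803, 0.0585, 0.4467] [-0.0273, 0.0189, -0.0297]
[-0.0181  0.0426] [ 0.579 -0.018  0.141] [-0.2782, 0.08, 0.4461] [-0.0273, 0.0189, -0.0297]
[-0.0136  0.0447] [ 0.584 -0.019  0.143] [-0.2766, 0.0963, 0.4476] [-0.0273, 0.0189, -0.0297]
[-0.0113  0.0455] [ 0.586 -0.02   0.144] [-0.2757, 0.1044, 0.449] [-0.0273, 0.0189, -0.0297]
[-0.0195  0.0398] [ 0.578 -0.018  0.138] [-0.2787, 0.0713, 0.452] [-0.0273, 0.0189, -0.0297]
[-0.0769  0.1217] [ 0.522 -0.004  0.22 ] [-0.2998, 0.0436, 0.1204] [-0.0273, 0.0189, -0.0297]
```

Call:
send_rows:
  plan:
    - [[-0.315,-0.151,0.187],[-0.027,0.019,-0.03],1]
    - [[-0.315,-0.151,0.187],[-0.027,0.019,-0.03],1]
    - [[-0.315,-0.151,0.187],[-0.027,0.019,-0.03],1]
    - [[-0.303,-0.105,0.333],[-0.027,0.019,-0.03],1]
    - [[-0.29,-0.06,0.479],[-0.027,0.019,-0.03],1]
    - [[-0.29,-0.06,0.479],[-0.027,0.019,-0.03],1]
    - [[-0.29,-0.06,0.479],[-0.027,0.019,-0.03],1]

```text
time: 4.25
ee_pos: [0.548, -0.0116, 0.1103]
tcp_rot: [145.2, 0.1, 76.3]
wrist_force: [0.6, 0.8, 0.2]
opening: -0.0
```

Run:
```python
from h import *
rows("blue",[up(f) for f in(-58,-50,-42,-34,-26,-18,-12,-9)]+[up(-9)-.01*Y,up(-9)-.01*Y-.1*Z]); print(sensors.get_obs()["wrist_force"])
```

```text
[-0.043   0.0176] [ 0.555 -0.012  0.116] [0.0028, 0.0305, -0.003] [-0.0012, 0.0003, 0.0001]
[-0.039   0.0241] [ 0.559 -0.013  0.123] [0.0028, 0.0541, -0.0132] [-0.0012, 0.0003, 0.0001]
[-0.034  0.03 ] [ 0.564 -0.015  0.129] [0.0028, 0.0788, -0.02] [-0.0012, 0.0003, 0.0001]
[-0.0285  0.0351] [ 0.569 -0.016  0.134] [0.0028, 0.1036, -0.0235] [-0.0012, 0.0003, 0.0001]
[-0.0236  0.0392] [ 0.574 -0.017  0.138] [0.0028, 0.125, -0.0254] [-0.0012, 0.0003, 0.0001]
[-0.0181  0.0426] [ 0.579 -0.018  0.141] [0.0028, 0.1466, -0.0242] [-0.0012, 0.0003, 0.0001]
[-0.0136  0.0447] [ 0.584 -0.019  0.143] [0.0028, 0.1627, -0.0213] [-0.0012, 0.0003, 0.0001]
[-0.0113  0.0455] [ 0.586 -0.02   0.144] [0.0028, 0.1707, -0.0192] [-0.0012, 0.0003, 0.0001]
[-0.0195  0.0398] [ 0.578 -0.018  0.138] [0.0028, 0.1373, -0.0191] [-0.0012, 0.0003, 0.0001]
[-0.0769  0.1217] [ 0.522 -0.004  0.22 ] [0.0024, 0.1359, -0.3524] [-0.0012, 0.0003, 0.0001]
[0.57261635 0.78036214 0.16680917]
```

Call:
send_rows:
  plan:
    - [[0.003,0.03,-0.003],[0,0,0],1]
    - [[0.003,0.054,-0.013],[0,0,0],1]
    - [[0.003,0.079,-0.02],[0,0,0],1]
    - [[0.003,0.104,-0.023],[0,0,0],1]
    - [[0.003,0.125,-0.025],[0,0,0],1]
    - [[0.003,0.147,-0.024],[0,0,0],1]
    - [[0.003,0.163,-0.021],[0,0,0],1]
    - [[0.003,0.171,-0.019],[0,0,0],1]
    - [[0.003,0.171,-0.019],[0,0,0],1]

```text
time: 5.15
ee_pos: [0.5869, -0.0198, 0.146]
tcp_rot: [145.0, 0.0, 76.3]
wrist_force: [0.1, -0.8, 0.5]
opening: 0.0001
```

Call:
send_rows:
  plan:
    - [[0,-0.04,0],[0,0,0],1]
    - [[0,-0.04,-0.1],[0,0,0],1]
    - [[0,-0.04,-0.35],[0,0,0],1]
    - [[0.25,-0.1,-0.35],[0,0,0],1]
    - [[0.25,-0.1,-0.35],[0,0,0],1]
    - [[0.25,-0.1,-0.35],[0,0,0],1]
    - [[0.25,-0.1,-0.35],[0,0,0],1]

```text
time: 5.85
ee_pos: [0.5214, 0.074, 0.2144]
tcp_rot: [145.0, 0.0, 76.4]
wrist_force: [0.4, -0.5, -0.3]
opening: 0.0002
```

```bash
cat > look.py <<'E'
import sys
from h import *
im=camera("wrist");cv2.imwrite("pics/%s.png"%sys.argv[1],im);print(pose()[0])
c=[proj("wrist",W(V,[-.03,y,.12])) for y in(-.125,.125)]
x0=int(min(p[0] for p in c));x1=int(max(p[0] for p in c));yc=int((c[0][1]+c[1][1])/2);y0=yc-90;y1=yc+90
x0=max(x0,0);x1=min(x1,560);y0=max(y0,0)
s=798/(x1-x0);cr=cv2.convertScaleAbs(cv2.resize(im[y0:y1,x0:x1],None,fx=s,fy=s,interpolation=cv2.INTER_CUBIC),alpha=1.5,beta=25)
P=lambda X:tuple(int(k) for k in (proj("wrist",X)-[x0,y0])*s)
H={k:float(v) for k,v in(a.split("=") for a in sys.argv[2:])}
for w in H:  # joint deg guesses: draw tab outer edges
  for k in range(5):
    a=H[w]-9+72*k
    a=(a+180)%360-180
    if -130<a<60:
      for sd in(-.004,.004): cv2.line(cr,P(tab(V,w,a,.055,sd,-.016)),P(tab(V,w,a,.055,sd,.016)),(0,255,0),1)
  for y in(-.026,.026): cv2.circle(cr,P(tab(V,w,-45,.024,0,y)),3,(255,0,255),1)
cv2.imwrite("pics/%sc.png"%sys.argv[1],cr[:600])
E
python3 look.py w2 blue=144 yellow=113 red=127
```

```text
[0.5214714  0.07321855 0.2141762 ]
```

View pics/w2c.png

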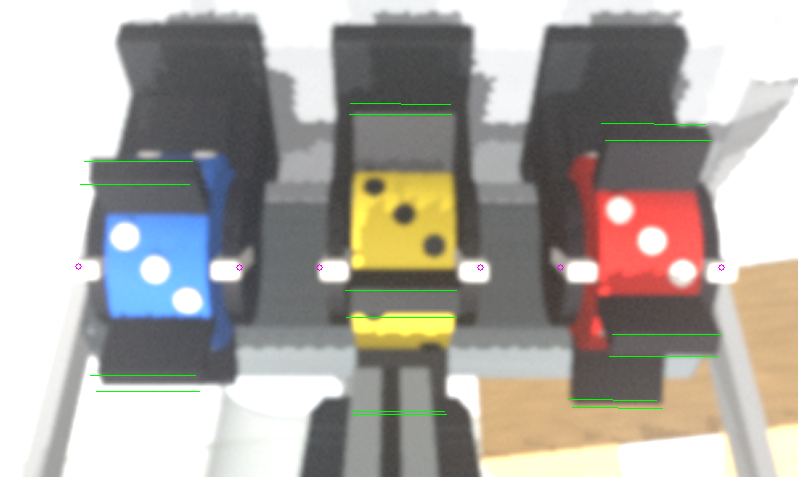

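Blue now shows 3 with its middle pip on the pointer ticks (155,270 vs tick row 270), and the tab overlay agrees. Yellow overlay at 113° and red at ~126° also fit. Next, yellow.

Run:
```python
from h import *
rows("yellow",[dn(-40)+.009*Y-.06*Z,dn(-40)+.009*Y]+[dn(f) for f in(-40,-46,-52,-58,-64,-70,-76,-81)],1)
```

```text
[-0.0537  0.0923] [0.581 0.062 0.204] [0.0088, 0.1442, 0.1438] [-0.0003, -0.0001, 0.0004]
[-0.0193  0.0431] [0.614 0.053 0.154] [0.0087, 0.1445, 0.3438] [-0.0003, -0.0001, 0.0004]
[-0.0266  0.038 ] [0.607 0.055 0.149] [0.0088, 0.1145, 0.3438] [-0.0003, -0.0001, 0.0004]
[-0.0307  0.0352] [0.603 0.056 0.146] [0.0088, 0.0982, 0.3438] [-0.0003, -0.0001, 0.0004]
[-0.0344  0.0319] [0.599 0.057 0.143] [0.0088, 0.0818, 0.3456] [-0.0003, -0.0001, 0.0004]
[-0.0378  0.0283] [0.596 0.058 0.14 ] [0.0088, 0.0657, 0.349] [-0.0003, -0.0001, 0.0004]
[-0.0407  0.0243] [0.593 0.059 0.136] [0.0089, 0.0499, 0.3542] [-0.0003, -0.0001, 0.0004]
[-0.0433  0.02  ] [0.591 0.059 0.131] [0.0089, 0.0346, 0.3611] [-0.0003, -0.0001, 0.0004]
[-0.0454  0.0155] [0.589 0.06  0.127] [0.0089, 0.0201, 0.3695] [-0.0003, -0.0001, 0.0004]
[-0.0468  0.0115] [0.587 0.06  0.123] [0.0089, 0.0088, 0.3779] [-0.0003, -0.0001, 0.0004]
```

Call:
send_rows:
  plan:
    - [[0.009,0.144,0.1],[0,0,0],1]
    - [[0.009,0.144,0.144],[0,0,0],1]
    - [[0.009,0.144,0.244],[0,0,0],1]
    - [[0.009,0.144,0.344],[0,0,0],1]
    - [[0.009,0.144,0.344],[0,0,0],1]

```text
time: 6.4
ee_pos: [0.6133, 0.0512, 0.1494]
tcp_rot: [145.4, 0.2, 76.2]
wrist_force: [-1.3, 0.3, -1.2]
opening: -0.0
```

Call:
send_rows:
  plan:
    - [[0,-0.03,0],[0,0,0],1]
    - [[0,-0.046,0],[0,0,0],1]
    - [[0,-0.062,0.002],[0,0,0],1]
    - [[0,-0.078,0.005],[0,0,0],1]
    - [[0,-0.094,0.01],[0,0,0],1]
    - [[0,-0.109,0.017],[0,0,0],1]
    - [[0,-0.124,0.026],[0,0,0],1]
    - [[0,-0.135,0.034],[0,0,0],1]
    - [[0,-0.135,0.034],[0,0,0],1]

```text
time: 7.3
ee_pos: [0.5872, 0.0603, 0.1221]
tcp_rot: [145.1, 0.0, 76.4]
wrist_force: [1.4, -0.1, 0.2]
opening: -0.0004
```

Call:
send_rows:
  plan:
    - [[0,0,-0.1],[0,0,0],1]
    - [[0,0,-0.37],[0,0,0],1]
    - [[0,-0.01,-0.37],[0,0,0],1]
    - [[0,-0.01,-0.37],[0,0,0],1]

```text
time: 7.7
ee_pos: [0.5235, 0.0766, 0.2172]
tcp_rot: [144.8, -0.2, 76.4]
wrist_force: [1.2, 0.5, 0.3]
opening: 0.0004
```

```bash
python3 look.py w3 blue=144 yellow=72 red=126
python3 - <<'E'
from h import *
a=lambda:[(-28),]
rows("red",[up(-28)-.010*Y-.07*Z,up(-28)-.010*Y]+[up(f) for f in(-28,-20,-13,-6,0,5,9)])
E
```

```text
[0.52369771 0.07628474 0.21464988]
[-0.0732  0.0899] [0.563 0.146 0.189] [0.2571, 0.0078, 0.1124] [0.0006, -0.0007, 0.0001]
[-0.0331  0.0325] [0.602 0.137 0.131] [0.2566, 0.0075, 0.3457] [0.0006, -0.0007, 0.0001]
[-0.0249  0.0383] [0.61  0.135 0.137] [0.2565, 0.0408, 0.3458] [0.0006, -0.0007, 0.0001]
[-0.0195  0.0419] [0.615 0.134 0.141] [0.2565, 0.0624, 0.3463] [0.0006, -0.0007, 0.0001]
[-0.0144  0.0444] [0.62  0.132 0.143] [0.2565, 0.0812, 0.3493] [0.0006, -0.0007, 0.0001]
[-0.0089  0.0463] [0.625 0.131 0.145] [0.2565, 0.0998, 0.3546] [0.0006, -0.0007, 0.0001]
[-0.004   0.0473] [0.63  0.13  0.146] [0.2565, 0.1151, 0.361] [0.0006, -0.0007, 0.0001]
[0.0002 0.0478] [0.634 0.129 0.147] [0.2565, 0.1275, 0.3677] [0.0006, -0.0007, 0.0001]
[0.0035 0.048 ] [0.637 0.128 0.147] [0.2565, 0.1369, 0.3738] [0.0006, -0.0007, 0.0001]
```

View pics/w3c.png

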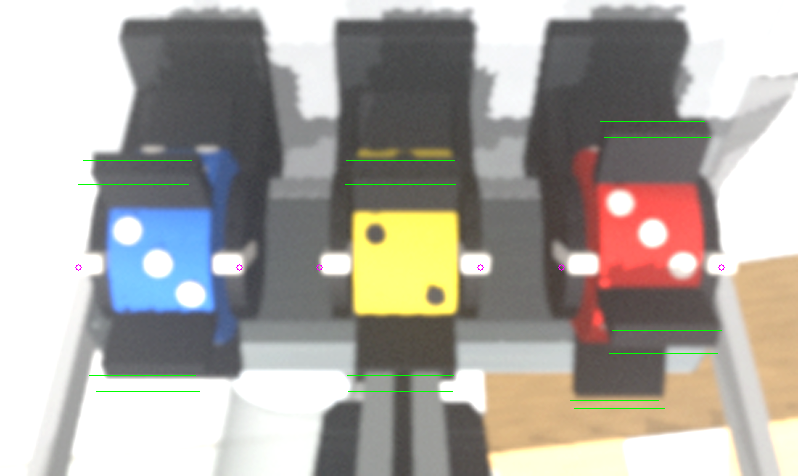

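Yellow reads 2, with the pip midpoint at row 264, equal to its ticks; blue is unchanged. Next, red's first stroke.

Call:
send_rows:
  plan:
    - [[0.15,0.008,0],[0,0,0],1]
    - [[0.26,0.008,0.11],[0,0,0],1]
    - [[0.26,0.008,0.2],[0,0,0],1]
    - [[0.26,0.007,0.346],[0,0,0],1]
    - [[0.26,0.007,0.346],[0,0,0],1]

```text
time: 8.25
ee_pos: [0.6, 0.1354, 0.1198]
tcp_rot: [145.6, 0.4, 76.3]
wrist_force: [-0.9, -1.1, -0.5]
opening: 0.0005
```

Call:
send_rows:
  plan:
    - [[0,0.033,0],[0,0,0],1]
    - [[0,0.055,0.001],[0,0,0],1]
    - [[0,0.074,0.004],[0,0,0],1]
    - [[0,0.093,0.009],[0,0,0],1]
    - [[0,0.108,0.015],[0,0,0],1]
    - [[0,0.12,0.022],[0,0,0],1]
    - [[0,0.129,0.028],[0,0,0],1]
    - [[0,0.129,0.028],[0,0,0],1]

```text
time: 9.05
ee_pos: [0.6376, 0.1283, 0.1445]
tcp_rot: [145.0, -0.0, 76.3]
wrist_force: [-0.5, -0.2, 1.0]
opening: 0.0002
```

Run:
```python
from h import *
e=up(9)
s=up(-63)-.01*Y
rows("red",[e-.012*Y-.005*Z,e-.015*Y-.08*Z,s-.07*Z-.02*Y,s]+[up(f) for f in(-60,-50,-40,-30,-20,-14,-9)])
```

```text
[-0.0092  0.0452] [0.625 0.131 0.144] [-0.0011, -0.037, -0.0232] [0.0001, -0.0001, -0.0]
[-0.0547  0.1049] [0.581 0.142 0.204] [-0.001, -0.047, -0.2733] [0.0001, -0.0001, -0.0]
[-0.1098  0.0533] [0.527 0.155 0.152] [-0.001, -0.2962, -0.2381] [0.0001, -0.0001, -0.0]
[-0.0533  0.0075] [0.582 0.142 0.106] [-0.0011, -0.2295, -0.0047] [0.0001, -0.0001, -0.0]
[-0.0439  0.0158] [0.591 0.139 0.115] [-0.0011, -0.1879, -0.0096] [0.0001, -0.0001, -0.0]
[-0.039   0.0241] [0.596 0.138 0.123] [-0.0011, -0.1587, -0.0227] [0.0001, -0.0001, -0.0]
[-0.0327  0.0314] [0.602 0.137 0.13 ] [-0.0011, -0.1276, -0.0305] [0.0001, -0.0001, -0.0]
[-0.0261  0.0373] [0.608 0.135 0.136] [-0.0011, -0.0985, -0.0341] [0.0001, -0.0001, -0.0]
[-0.0195  0.0419] [0.615 0.134 0.141] [-0.0011, -0.0716, -0.034] [0.0001, -0.0001, -0.0]
[-0.0151  0.0441] [0.619 0.132 0.143] [-0.0011, -0.0554, -0.0316] [0.0001, -0.0001, -0.0]
[-0.0113  0.0455] [0.623 0.132 0.144] [-0.0011, -0.0421, -0.0282] [0.0001, -0.0001, -0.0]
```

Call:
send_rows:
  plan:
    - [[0,-0.037,-0.023],[0,0,0],1]
    - [[0,-0.047,-0.15],[0,0,0],1]
    - [[0,-0.047,-0.273],[0,0,0],1]
    - [[0,-0.2,-0.26],[0,0,0],1]
    - [[0,-0.296,-0.24],[0,0,0],1]
    - [[0,-0.296,-0.24],[0,0,0],1]
    - [[0,-0.26,-0.12],[0,0,0],1]
    - [[0,-0.235,-0.03],[0,0,0],1]
    - [[0,-0.23,-0.005],[0,0,0],1]
    - [[0,-0.23,-0.005],[0,0,0],1]

```text
time: 10.05
ee_pos: [0.5811, 0.1413, 0.1048]
tcp_rot: [145.1, 0.1, 76.3]
wrist_force: [0.1, 0.5, 0.3]
opening: 0.0003
```

Call:
send_rows:
  plan:
    - [[0,0.042,-0.005],[0,0,0],1]
    - [[0,0.071,-0.018],[0,0,0],1]
    - [[0,0.102,-0.026],[0,0,0],1]
    - [[0,0.131,-0.029],[0,0,0],1]
    - [[0,0.158,-0.029],[0,0,0],1]
    - [[0,0.175,-0.027],[0,0,0],1]
    - [[0,0.188,-0.023],[0,0,0],1]
    - [[0,0.188,-0.023],[0,0,0],1]

```text
time: 10.85
ee_pos: [0.6229, 0.1319, 0.144]
tcp_rot: [145.0, -0.0, 76.3]
wrist_force: [-0.8, 0.0, -0.4]
opening: 0.0001
```

Call:
send_rows:
  plan:
    - [[0,-0.04,0],[0,0,0],1]
    - [[0,-0.04,-0.1],[0,0,0],1]
    - [[0,-0.04,-0.35],[0,0,0],1]
    - [[-0.25,-0.1,-0.35],[0,0,0],1]
    - [[-0.25,-0.1,-0.35],[0,0,0],1]
    - [[-0.25,-0.1,-0.35],[0,0,0],1]
    - [[-0.25,-0.1,-0.35],[0,0,0],1]

```text
time: 11.55
ee_pos: [0.5218, 0.0789, 0.2125]
tcp_rot: [145.0, -0.0, 76.3]
wrist_force: [-0.3, 0.6, -0.4]
opening: 0.0
```

```bash
python3 look.py w4 blue=144 yellow=72 red=216
```

```text
[0.52210731 0.07931896 0.21208418]
```

View pics/w4c.png

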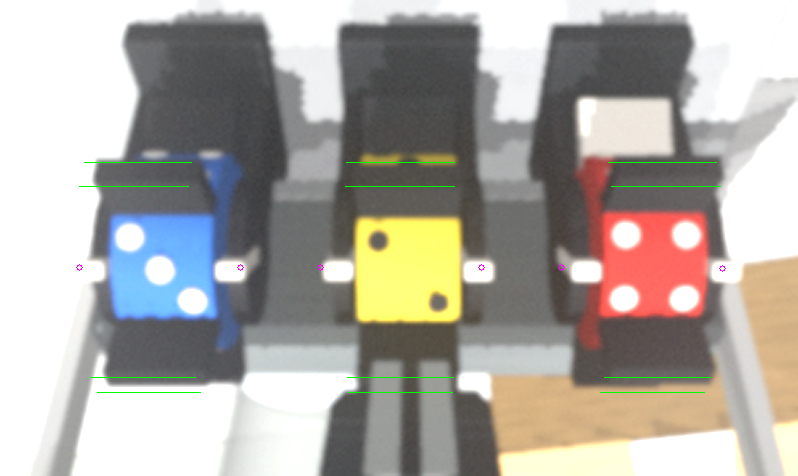

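Red reads 4 (pip midpoint row 266.5 vs ticks 270, about 2°), yellow 2, blue 3: the code is set. Next, go above the larger print box.

Run:
```python
from h import *
o1,d1=ray("side",(271,380));o2,d2=ray("top",(174,239))
A=np.c_[d1,-d2];s=np.linalg.lstsq(A,o2-o1,rcond=None)[0];print(o1+s[0]*d1,o2+s[1]*d2)
p,T=pose();P1=np.array([.46,.2,.26]);P2=np.array([.40,.325,.20]);R2=toolR(-13.7,0)
print(rel(P1,R2),rel(P2,R2))
```

```text
[0.43804839 0.33888837 0.07868176] [0.42383691 0.33646826 0.07711552]
([0.3419, -0.1514, -0.3007], [0.1943, -0.0001, 0.0]) ([0.6993, -0.5061, -0.3046], [0.1943, -0.0001, 0.0])
```

Call:
send_rows:
  plan:
    - [[0.1,-0.25,-0.25],[0,0,0],1]
    - [[0.342,-0.151,-0.301],[0.194,0,0],1]
    - [[0.342,-0.151,-0.301],[0.194,0,0],1]
    - [[0.342,-0.151,-0.301],[0.194,0,0],1]
    - [[0.342,-0.151,-0.301],[0.194,0,0],1]
    - [[0.699,-0.506,-0.305],[0.194,0,0],1]
    - [[0.699,-0.506,-0.305],[0.194,0,0],1]
    - [[0.699,-0.506,-0.305],[0.194,0,0],1]
    - [[0.699,-0.506,-0.305],[0.194,0,0],1]
    - [[0.699,-0.506,-0.305],[0.194,0,0],1]

```text
time: 12.6
ee_pos: [0.3992, 0.3259, 0.1987]
tcp_rot: [-179.9, 0.2, 76.5]
wrist_force: [0.6, -0.0, 0.7]
opening: -0.0003
```

Run:
```python
from h import *
im=camera("wrist");cv2.imwrite("pics/b1.png",im);print(pose()[0])
for l in("print_top","pbox"):
  print(l,[(round(r["p"],2),np.round(r["point"]).tolist(),atz("wrist",r["point"],.07 if l[1]=="r" else 0).round(3).tolist()) for r in place_of(l,"wrist")[:3]])
g=cv2.inRange(cv2.cvtColor(im,cv2.COLOR_BGR2HSV),(40,90,50),(85,255,255))
n,_,st,ce=cv2.connectedComponentsWithStats(g)
for i in range(1,n):
  if st[i,4]>150:
    print(st[i],ce[i],[(z,atz("wrist",ce[i],z).round(4)) for z in(.06,.07,.078)])
```

```text
[0.39983727 0.32517664 0.19965101]
print_top [(0.98, [308.0, 229.0], [0.435, 0.338, 0.07]), (0.88, [271.0, 62.0], [0.296, 0.34, 0.07])]
pbox [(0.71, [274.0, 69.0], [0.297, 0.34, 0.0]), (0.68, [304.0, 206.0], [0.438, 0.338, 0.0])]
[256  46  34  36 935] [272.50695187  63.74117647] [(0.06, array([0.2974, 0.3405, 0.06  ])), (0.07, array([0.2982, 0.3406, 0.07  ])), (0.078, array([0.2989, 0.3407, 0.078 ]))]
[ 286  205   45   45 1597] [307.845335   227.17532874] [(0.06, array([0.4381, 0.3378, 0.06  ])), (0.07, array([0.4339, 0.338 , 0.07  ])), (0.078, array([0.4306, 0.3382, 0.078 ]))]
```

View pics/b1.png

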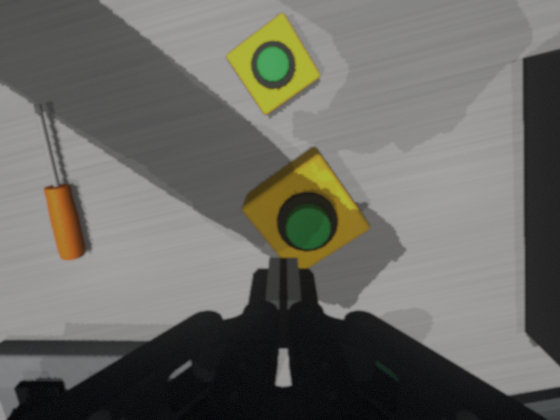

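The picture shows the larger box at (308,227) and the small look-alike at (272,64). Button centre is ≈ (0.433, 0.338), top about 70–78 mm high. I'll descend watching the force.

Call:
send_rows:
  plan:
    - [[0.068,0.097,0],[0,0,0],1]
    - [[0.068,0.097,0.15],[0,0,0],1]
    - [[0.068,0.097,0.3],[0,0,0],1]
    - [[0.068,0.097,0.38],[0,0,0],1]
    - [[0.068,0.097,0.38],[0,0,0],1]
    - [[0.068,0.097,0.38],[0,0,0],1]

```text
time: 13.35
ee_pos: [0.4339, 0.3372, 0.0878]
tcp_rot: [179.9, -0.0, 76.3]
wrist_force: [0.7, 0.2, -0.3]
opening: -0.0001
```

Call:
send_rows:
  plan:
    - [[0,0,0.012],[0,0,0],1]
    - [[0,0,0.023],[0,0,0],1]
    - [[0,0,0.033],[0,0,0],1]
    - [[0,0,0.033],[0,0,0],1]
    - [[0,0,0.033],[0,0,0],1]

```text
time: 13.85
ee_pos: [0.4331, 0.3376, 0.0767]
tcp_rot: [180.0, -0.0, 76.3]
wrist_force: [-0.0, 0.4, -0.1]
opening: 0.0001
```

Call:
send_rows:
  plan:
    - [[0,0,0.01],[0,0,0],1]
    - [[0,0,0.02],[0,0,0],1]
    - [[0,0,0.02],[0,0,0],1]
    - [[0,0,0.02],[0,0,0],1]

```text
time: 14.25
ee_pos: [0.4333, 0.3377, 0.0708]
tcp_rot: [180.0, -0.0, 76.3]
wrist_force: [0.4, 0.4, 2.7]
opening: -0.0001
```

Call:
send_rows:
  plan:
    - [[0,0,0.01],[0,0,0],1]
    - [[0,0,0.01],[0,0,0],1]
    - [[0,0,0.01],[0,0,0],1]

```text
time: 14.55
ee_pos: [0.4332, 0.3377, 0.0678]
tcp_rot: [180.0, -0.0, 76.3]
wrist_force: [0.3, 1.2, 5.2]
opening: -0.0001
```

Call:
send_rows:
  plan:
    - [[0,0,0.007],[0,0,0],1]
    - [[0,0,0.007],[0,0,0],1]
    - [[0,0,0.007],[0,0,0],1]

```text
time: 14.85
ee_pos: [0.4333, 0.3378, 0.066]
tcp_rot: [179.9, -0.0, 76.3]
wrist_force: [-0.4, -0.5, 7.5]
opening: 0.0003
```

Call:
send_rows:
  plan:
    - [[0,0,0.007],[0,0,0],1]
    - [[0,0,0.01],[0,0,0],1]
    - [[0,0,0.01],[0,0,0],1]
    - [[0,0,0.01],[0,0,0],1]

```text
time: 15.25
ee_pos: [0.4335, 0.3379, 0.0657]
tcp_rot: [179.9, -0.1, 76.3]
wrist_force: [-7.2, -5.2, 27.9]
opening: -0.0003
```

The button bottomed out: it stopped at z = 0.0657 with the force rising to 28 N. Release and back off.

Call:
send_rows:
  plan:
    - [[0,0,-0.03],[0,0,0],1]
    - [[0,0,-0.2],[0,0,0],1]
    - [[0,0,-0.36],[0,0,0],1]
    - [[0,-0.2,-0.5],[0,0,0],1]
    - [[0,-0.3,-0.5],[0,0,0],1]
    - [[0,-0.3,-0.5],[0,0,0],1]
    - [[0,-0.3,-0.5],[0,0,0],1]
    - [[0,-0.3,-0.5],[0,0,0],1]

```text
time: 16.05
ee_pos: [0.3459, 0.3585, 0.2113]
tcp_rot: [-180.0, 0.1, 76.3]
wrist_force: [0.3, 0.5, -0.1]
opening: -0.0004
```

Run:
```python
from h import *
a=camera("side");b=camera("top");o=sensors.get_obs();print(o["time"],o["wrist_force"].round(1))
x=cv2.resize(a[170:420,130:400],(400,370),interpolation=3);y=cv2.resize(b[110:310,150:366],(400,370),interpolation=3)
cv2.imwrite("pics/end.png",np.hstack([x,y]))
for n in("side","top"):
  for l in("flask","tape_roll","dispenser","cutter"): print(n,l,[(round(r["p"],2),np.round(r["point"]).tolist()) for r in place_of(l,n)[:1]])
```

```text
16.15 [-0.1  0.9 -0.2]
side flask [(0.8, [165.0, 399.0])]
side tape_roll [(0.6, [346.0, 250.0])]
side dispenser []
side cutter []
top flask [(0.87, [173.0, 168.0])]
top tape_roll [(0.56, [355.0, 272.0])]
top dispenser [(0.78, [404.0, 212.0])]
top cutter [(0.84, [261.0, 265.0])]
```

View pics/end.png

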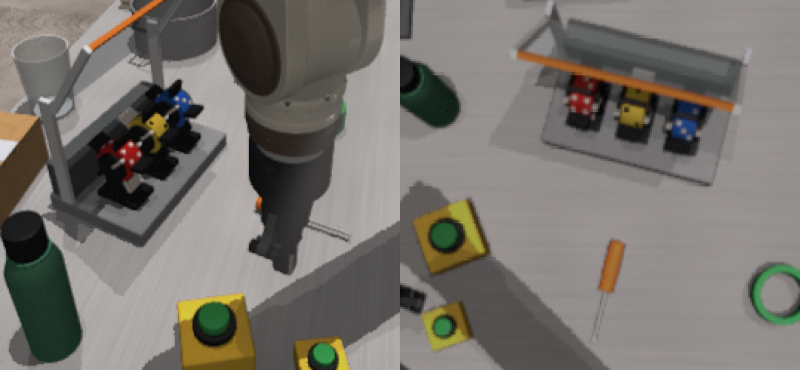

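The wheels still show 4, 2 and 3, the button stands up again, the bystanders are where they were, and the arm is free. Handing in.

```bash
python3 -c "
from workcell import bot;print(bot.job_done())"
```

```text
the job is handed in; nothing more can be done
None
```

The lot code is set (red 4, yellow 2, blue 3), the print button has been pressed once and let go, and the job was handed in at about 16 s of the 67 s allowed.

- **Wheels:** I pushed blue up in one stroke, yellow back in one, and red up in two. The close wrist picture before printing showed yellow and blue centred on their pointer lines. Red was about 2° off, against the 8.6° allowed.
- **Print button:** I chose the larger box, beside the small look-alike, and pressed until the button stopped. The force rose from 7.5 to 28 N with no further travel. After that I backed off.
- **Last checks:** The final side and top pictures, seen at low zoom, showed the code still set, the button up and the arm clear of everything. In the top view the flask, tape roll, dispenser and screwdriver were within a few pixels of where they started. The recognition networks missed the dispenser and screwdriver in the side view, where the arm hid part of the scene.
- **Disagreements:** The first estimate of the coder's yaw from the networks (−21°) did not match the base edge (−14°). I used the edge value, and the overlays confirmed it.

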